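# Swing the bench magnifier over the ring

## Task

With one finger, gently push the magnifier's arm round on its post until the ring, the one standing upright on the slim post, is under the middle of the lens. Then, leaving the lens there, press the light button on the magnifier's base fully down and let it go. Do not grasp or pinch the magnifier, and leave the three work stands and everything else on the bench where they are.

Things in the scene. Friction and masses are not known exactly. Their poses are not given: they have to be found in the camera images.
- magnifier: The bench magnifier's fixed grey base plate, 110 (x) by 210 (y) by 18 mm, with an upright steel post of 12 mm radius; fixed to the bench. Origin on the bench, under the post's axis; z up. The plate runs from y = -65 to y = +145 mm of its own frame; the light button stands at its y = +100 mm; the arm reaches over the bench on its -y side.
- pivot (a point): The point on the post's upright axis at the arm's mid-height, 148 mm above the bench. The arm turns level about this axis. The hub's top, at 164 mm, is the highest point of the magnifier. The arm is a level aluminium bar 14 mm wide and 18 mm high (139 to 157 mm above the bench), from the hub (radius 19 mm) out to 171 mm from the axis, where the lens rim begins.
- mag_arm (a joint): Angle of the swinging arm (rad). 0: the arm points along the base's own -y; positive is anticlockwise seen from above (towards the base's +x); stops at -1.3 and +1.3. The hinge is stiff (dry friction about 0.35 N m) and stays where it is left: about 3 N moves it, 115 mm from the axis; over 20 N is too rough.
- lens_center (a point): Centre of the round lens at the arm's end, 220 mm from the pivot axis and 148 mm above the bench; clear glass of 40 mm radius in a white rim 14 mm thick, 51 mm outer radius.
- light_button (a joint): Travel of the light button (m): 0 up, 0.006 fully down; it springs back when let go. Fully down takes about 5 N. It counts as pressed beyond 0.004.
- light_button_top (a point): Centre of the top of the round black button, 15 mm radius, in a grey housing on the base plate; pressed straight down.
- ring_stand: Loose work stand: round dark wooden foot (25 mm radius, 20 mm high), slim steel post, and on it an upright finger ring (30 mm across) with a small square stone on top; 89 mm high in all. Origin under the foot's centre.
- ring (a point): Centre of the upright ring, on the stand's axis, 70 mm above the bench. It lies 205 to 235 mm from the pivot axis, so the lens can be brought over it.
- cone_stand: Loose work stand with the same foot and a bare steel cone, 82 mm high in all. Origin under the foot's centre.
- dome_stand: Loose work stand with the same foot and a wide mushroom-like steel dome, 60 mm high in all. Origin under the foot's centre.
- tin: Low aluminium tin, 44 mm across, 34 mm high, under the arm's sweep. Origin under its centre.
- jar: Small jar, 42 mm across, 58 mm high, beyond the stands. Origin under its centre.
- jewel_box: Small blue jewel box, 50 by 50 by 35 mm. Origin under its centre.
- hammer: Hammer lying on the bench, 220 mm long.
- screwdriver: Screwdriver lying on the bench, 160 mm long.
- dish: White ceramic dish, 100 mm across, 30 mm high.
- bottle: White plastic bottle, 60 mm across, 120 mm high. Origin under its centre.
Mind the look-alikes: they are no part of the job. What is shaped like the dome_stand but purple is not meant. Leave any red look-alike of the ring_stand alone.

How it is judged:
By the outcome, as a careful person would: the job done as asked, in the order asked, and still so for the second after the job is handed in, with the robot touching nothing.
It also fails if it takes over 48 s, if anything falls off the work surface, if the arm or the gripper's body presses on something with over 40 N, if the wrist force passes 120 N, or if a joint passes its speed limit or range.

## Robot

A 6-joint arm with a two-finger parallel gripper is mounted at the origin on the work surface. World frame = base frame: x ahead of the robot, y to its left, z up, the work surface at z = 0. Lengths are in mm, angles in rad, forces in N, time in s.
With the tool pointing down it reaches from about 350 to 775 mm from the base axis. Payload 7.3 kg.
Tool frame: the origin (TCP) lies on the centre line of the jaws, within the pads' length; the fingertips stand 14 mm ahead of it and the grasp point (between the pads) lies 5 mm behind it; z points along the fingers, y is the line along which they close (so a half turn about z gives the same grasp; the last joint's range is limited). The gripper opens to 92 mm and grips with 3 to 60 N. Pads are 19 mm wide; open, the fingers measure 130 mm over their backs; the gripper's body (75 mm by 190 mm) begins 47 mm behind the grasp point.
Start: joints at [1.065, 0.342, 1.524, -0, 1.275, -0.146], TCP at [184.832, 491.407, 240.741] pointing down, gripper open.
Joint ranges: [-2.53, 2.53], [-0.77, 2.02], [0.04, 2.7], [-1, 4.14], [0.28, 2.66], [-3.11, 3.11]. Speed limits (rad/s): [2.57, 2.57, 3.14, 3.14, 3.14, 3.14].

## Interface

Orientations are given as [roll, pitch, yaw] about the fixed x, y, z axes, in that order (R = Rz(yaw) Ry(pitch) Rx(roll)).
In Python, from plant import get_obs, capture, bot, spot_in, trace, pinpoint gives the robot as it stands.
- The arm moves only by the tool play_rows, never from a script. Its argument "rows" is a list of rows, each a list of 2 entries, a list of its own where there are three numbers: the shift along the world's x, y, z in units of 3 cm (1.0 is 3 cm), then the turn, a rotation vector about the world's x, y, z in units of 8 degrees (1.0 is 8 degrees). A call has 1 to 12 rows; each row shifts and turns the commanded pose from where the row before left it; what a row does not reach is not made up. A row lasts 1/8 s, in which the tool goes at most 62.5 mm and 10.7 degrees, less where a joint would pass 70% of its speed; a pose out of reach is approached as far as the arm can. A call with a number of a shift or a turn outside -1 to 1 is refused whole. A call with a gripper value outside its range is refused whole. "hand" is the opening, from -1 (shut) to 1 (fully open), set as the call begins (left out, the last holds). The fingers move at their own pace and stop on an object; the grip force is fixed at half the most. Time passes only in rows, so rows that do not move let the fingers close. It gives the time, the measured TCP pose, the force, the opening and the grip force at its end, in the units of the state.
- get_obs(): the state, without advancing time (a new reading comes with each control period).
- capture(name): name is "scene" or "side" or "wrist"; returns a dict with "frame" (384x512x3 uint8, red, green, blue), "fov_y" (degrees; the focal length in pixels is half the picture's height over the tangent of half this angle, whatever the lens; pixels are square), "cx", "cy" (the principal point, pixels), "dist" ([k1, k2, p1, p2, k3] as OpenCV has them; the pictures are not rectified), "rvec" (rotation vector, rad) and "tvec" (3), from world to camera coordinates, as OpenCV has them; the wrist camera has in their place "hand_eye" (4x4, takes a point from camera to tool coordinates, whose origin is the TCP and whose axes are the flange's). Camera axes: x right, y down, z forward; pixel columns grow to the right and rows downward; lengths in mm; the calibration is good to about 2 mm. A picture is of the moment at which its call begins: read the wrist's pose just before it. There is no depth.
- bot.close_job(): hands the job in; it is judged then, once.
Trained networks look in the newest picture that a camera, given by its name, has taken for a name from the list of things; names that differ only in an ending like _2 or _b are one class to them, and where a whole thing is asked for, a point or a joint stands for the part that bears it (a point fixed in the world has none). Each returns a list of dicts, best first, with "p" (0 to 1); they miss things now and then, are a little off and sometimes report something else, mostly with a low value. They report only what shows in the picture. A call takes as long as a camera call. They do not tell look-alikes from the thing itself.
- spot_in(query, camera): "at" ([row, column] in pixels, amid what is visible of it).
- trace(query, camera): "mask" (384x512 bool, what is visible of it) and "at" ([row, column] in pixels, amid what is visible of it).
- pinpoint(query, camera): "at" ([row, column] in pixels: a listed point, or the origin of a listed thing).
The state is a dict: "time": time; "joint_positions": joint angles; "dq": joint speeds; "tau": joint torques, N m; "tool_pos": TCP position; "tcp_rot": TCP orientation; "contact_force": force on the tool from outside, world axes, zero at the start; "moment": the same for the moment, N m; "grip_width": finger opening in mm; "finger_force": force on a finger pad.
Only numpy, scipy, OpenCV 4.12 (cv2) and the standard library are available. Lean on these libraries where they do the work, as an engineer would, in place of code of your own. Each camera call takes 0.05 s, during which the arm holds its last target. There are 200 camera calls.

## Working session

There is one attempt and no reset: what is moved stays moved. The work goes in short steps, Python scripts to look and compute and a tool call to move; the robot and the scene stay as the last step left them, time stands still between calls to the robot, and variables do not carry over. Pictures are saved under pics/ and viewed, at most 10 in all, crops included, and the job is handed in when it is done.

Besides the shell and the picture viewer there is one more tool, called as a command line: name --argument value ..., lists and objects as JSON in quotes. play_rows: Moves the arm, as the interface text tells. Shifts and turns lie within -1 to 1; 1 stands for 3 cm of shift or 8 degrees of turn. Its arguments: {"type":"object","properties":{"rows":{"type":"array"},"hand":{"type":"number"}},"required":["rows"]}

```bash
mkdir -p pics
cat > h.py <<'E'
import numpy as np, cv2
from plant import get_obs, capture, bot, spot_in, trace, pinpoint
def K(c):
    f=192/np.tan(np.radians(c['fov_y'])/2); return np.array([[f,0,c['cx']],[0,f,c['cy']],[0,0,1.]])
def ray(c,at):
    p=cv2.undistortPoints(np.array([[[at[1],at[0]]]],float),K(c),np.array(c['dist'],float))[0,0]
    R=cv2.Rodrigues(np.array(c['rvec'],float))[0]; t=np.array(c['tvec'],float).ravel()
    return -R.T@t, R.T@np.array([p[0],p[1],1.])
def atz(c,at,z):
    o,d=ray(c,at); return (o+d*(z-o[2])/d[2]).round(1)
def proj(c,P):
    q=cv2.projectPoints(np.array(P,float).reshape(-1,3),np.array(c['rvec'],float),np.array(c['tvec'],float),K(c),np.array(c['dist'],float))[0][:,0]
    return q[:,::-1].round(1)
def save(c,n,box=None,s=1):
    f=c['frame'][:,:,::-1]
    if box: f=f[box[0]:box[1],box[2]:box[3]]
    cv2.imwrite('pics/'+n+'.png',cv2.resize(f,None,fx=s,fy=s,interpolation=cv2.INTER_CUBIC))
E
python3 - <<'E'
from h import *
Z=dict(magnifier=0,pivot=148,lens_center=148,light_button_top=None,ring_stand=0,ring=70,cone_stand=0,dome_stand=0,tin=0,jar=0,jewel_box=0,bottle=0,dish=0)
for n in('scene','side'):
    c=capture(n); save(c,n,s=1.5); print(n,ray(c,(192,256)))
    for k,z in Z.items():
        for r in pinpoint(k,n)[:3]: print(k,round(r['p'],2),np.round(r['at']),atz(c,r['at'],30 if z is None else z))
E
```

```text
scene (array([1238.81123599, -139.91664523,  944.89395519]), array([-0.62878904,  0.11405289, -0.76917335]))
magnifier 0.61 [215. 326.] [576.7 170.4   0. ]
magnifier 0.25 [176. 260.] [409.9  22.6   0. ]
pivot 0.68 [183. 335.] [589.8 168.8 148. ]
lens_center 0.63 [195. 246.] [593.6 -45.2 148. ]
ring_stand 0.94 [218. 200.] [ 530.2 -159.9    0. ]
ring_stand 0.74 [213. 244.] [532.9 -43.4   0. ]
ring_stand 0.37 [207. 367.] [566.7 290.    0. ]
ring 0.64 [205. 198.] [ 542.6 -161.    70. ]
ring 0.47 [199. 244.] [541.2 -42.7  70. ]
ring 0.21 [248. 217.] [ 675.3 -128.7   70. ]
cone_stand 0.44 [204. 109.] [ 444.2 -406.6    0. ]
dome_stand 0.97 [259. 266.] [682.5 -11.9   0. ]
dome_stand 0.91 [289. 273.] [767.1 -10.3   0. ]
dome_stand 0.74 [287. 242.] [748.6 -82.5   0. ]
tin 0.5 [207. 291.] [532.8  84.    0. ]
jar 0.57 [246. 213.] [ 624.4 -136.     0. ]
jewel_box 0.64 [191. 221.] [448.  -95.6   0. ]
bottle 0.65 [194. 167.] [ 432.1 -243.3    0. ]
dish 0.7 [270. 114.] [ 655.7 -386.     0. ]
dish 0.25 [191. 219.] [ 444.7 -100.     0. ]
side (array([356.28798347, 672.03462859, 710.04853339]), array([
[... 284 characters left out ...]
30. ]
ring_stand 0.83 [189. 286.] [ 528.3 -168.     0. ]
ring_stand 0.72 [216. 271.] [539.4 -45.3   0. ]
ring 0.87 [170. 287.] [ 530.3 -163.8   70. ]
ring 0.66 [196. 268.] [548.1 -42.5  70. ]
cone_stand 0.95 [248. 308.] [421.2  31.5   0. ]
cone_stand 0.42 [213. 218.] [675.7  -9.3   0. ]
dome_stand 0.91 [212. 217.] [680.3 -11.8   0. ]
dome_stand 0.83 [204. 184.] [777.2 -12.9   0. ]
dome_stand 0.69 [187. 204.] [754.3 -97.3   0. ]
tin 0.56 [250. 261.] [527.3  76.5   0. ]
jar 0.6 [190. 253.] [ 616.6 -131.4    0. ]
jewel_box 0.9 [211. 308.] [450.2 -96.9   0. ]
jewel_box 0.24 [300. 202.] [604.3 248.6   0. ]
bottle 0.59 [181. 326.] [ 428.  -243.4    0. ]
dish 0.75 [143. 267.] [ 651.5 -382.8    0. ]
```

View pics/scene.png

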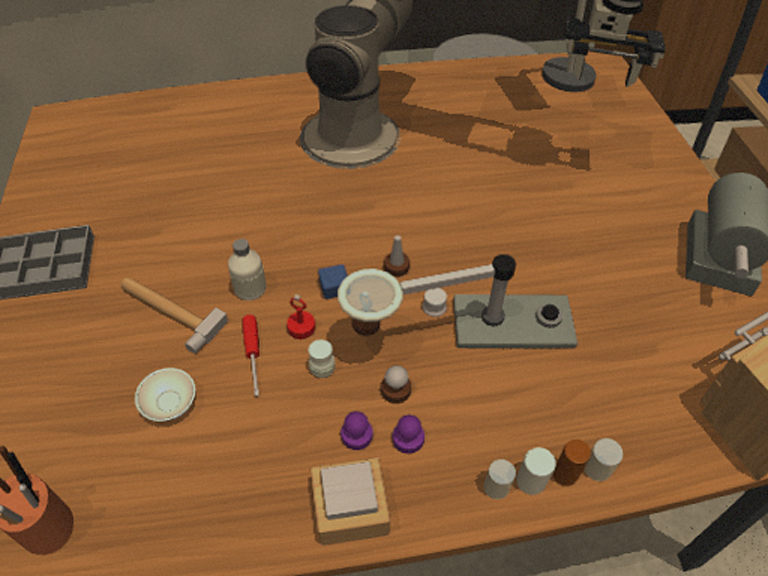

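View pics/side.png

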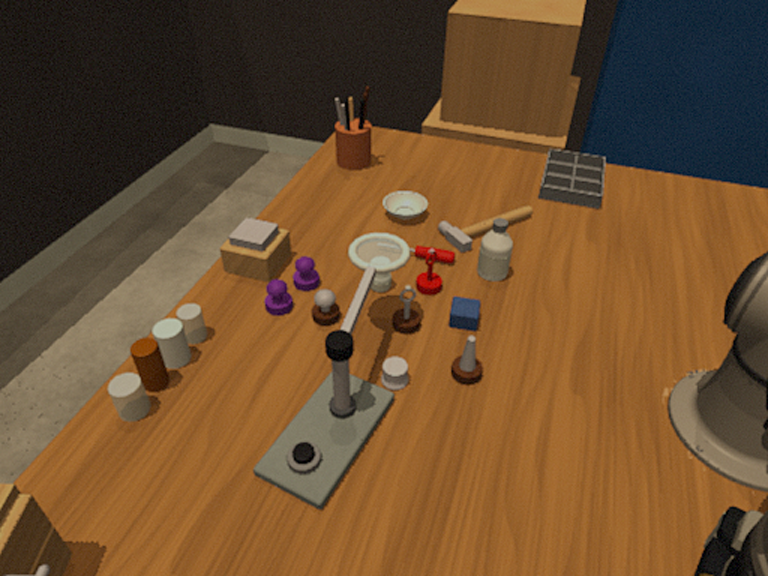

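The scene shows two ring-stand-like things. The one at scene px (213,244) / side (216,271) has a dark wooden foot and a steel ring, so it fits. The red one at (218,200) / (189,286) is the look-alike. I'll confirm this in a crop and triangulate.

```bash
cat >> h.py <<'E'
def tri(rs):
    A=np.zeros((3,3));b=np.zeros(3);
    for o,d in rs:
        d=d/np.linalg.norm(d);M=np.eye(3)-np.outer(d,d);A+=M;b+=M@o
    X=np.linalg.solve(A,b); return X.round(1), [round(float(np.linalg.norm((np.eye(3)-np.outer(d,d)/(d@d))@(X-o))),1) for o,d in rs]
E
python3 - <<'E'
from h import *
C={n:capture(n) for n in('scene','side')}
save(C['side'],'crop_side',(130,330,150,350),3); save(C['scene'],'crop_scene',(150,250,220,400),4)
near=dict(pivot=[(183,335),(230,221)],lens_center=[(195,246),(171,254)],light_button_top=[(209,366),(300,201)],ring_stand=[(213,244),(216,271)],ring=[(199,244),(196,268)],magnifier=[(215,326),(275,227)])
for k,v in near.items():
    rs=[];
    for n,p in zip(C,v):
        L=[r['at'] for r in pinpoint(k,n) if np.hypot(*(np.array(r['at'])-p))<12]
        if L: rs.append(ray(C[n],L[0]))
        T=[t for t in trace(k,n) if np.hypot(*(np.array(t['at'])-p))<40]
        print(k,n,L[:1],[(t['at'],int(t['mask'].sum())) for t in T[:2]])
        if T: np.save(f'{k}_{n}.npy',T[0]['mask'])
    if len(rs)==2: print(k,tri(rs))
o=get_obs(); print(o['tcp_rot'],o['time'],o['contact_force'],o['grip_width'])
E
```

```text
pivot scene [[181.1, 332.9]] [([205.5, 322.7], 5124)]
pivot side [[231.4, 223.2]] []
pivot (array([580.3, 169.7, 141.3]), [2.1, 2.1])
lens_center scene [[195.4, 246.8]] [([188.4, 257.1], 1940), ([168.0, 263.4], 300)]
lens_center side [[168.8, 253.4]] [([181.1, 242.5], 1509)]
lens_center (array([590.1, -44.5, 144.3]), [0.9, 0.9])
light_button_top scene [[205.0, 367.1]] []
light_button_top side [[299.0, 200.9]] [([305.4, 201.6], 161)]
light_button_top (array([592.5, 272.9,  42.9]), [0.3, 0.3])
ring_stand scene [[214.8, 240.7]] [([215.5, 244.4], 171)]
ring_stand side [[219.0, 270.4]] [([186.0, 286.5], 258), ([213.6, 271.7], 318)]
ring_stand (array([536.3, -49.3,  -8.7]), [5.5, 5.5])
ring scene [[200.1, 242.8]] [([215.6, 242.0], 139)]
ring side [[197.6, 271.7]] [([215.5, 271.3], 339), ([182.5, 288.7], 344)]
ring (array([539.8, -46.9,  64.2]), [0.1, 0.1])
magnifier scene [[214.7, 326.3]] [([204.9, 324.2], 4900)]
magnifier side [[277.6, 231.3]] [([278.2, 225.1], 5927)]
magnifier (array([569.3, 172.6,  -5. ]), [2.0, 2.0])
[ 3.14148373e+00 -1.14578726e-06  2.78174180e+00] 2.7 [-0.96547448 -0.4000293   0.01553072] 91.99102991552338
```

View pics/crop_side.png

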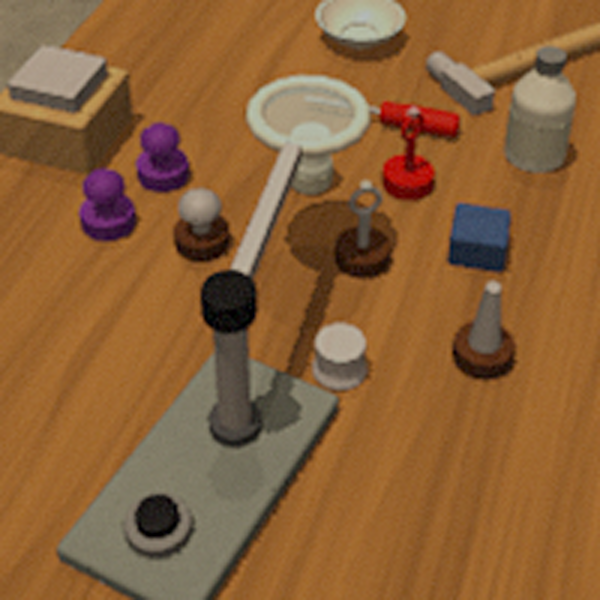

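View pics/crop_scene.png

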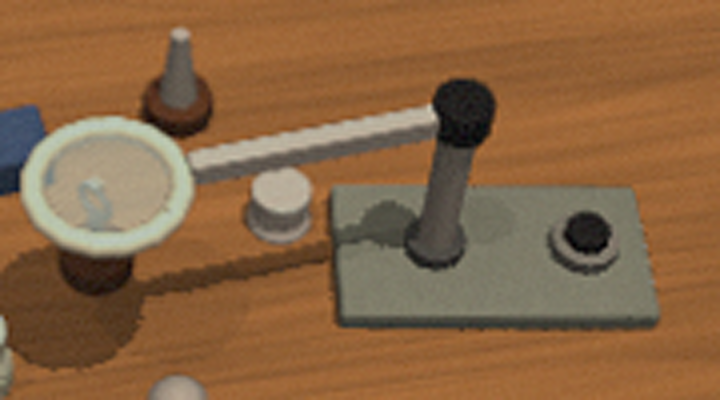

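Run:
```python
from h import *
from scipy.optimize import least_squares
C={n:capture(n) for n in('scene','side')}
sc=lambda x,y:(150+y/4-.4,220+x/4-.4); sd=lambda x,y:(130+y/3-.3,150+x/3-.3)
a,b=C['scene'],C['side']
print('hubtop',atz(a,sc(465,99),164),atz(b,sd(228,288),164))
for p in[(333,186),(632,188),(655,316),(340,319)]: print('corner sc',atz(a,sc(*p),18))
for p in[(247,360),(337,401),(62,552)]: print('corner sd',atz(b,sd(*p),18))
print('lens',atz(a,sc(108,184),148),atz(b,sd(308,115),148))
print('ring',tri([ray(a,sc(95,203)),ray(b,sd(366,200))]),atz(a,sc(95,203),70),atz(b,sd(366,200),70))
print('button',tri([ray(a,sc(588,225)),ray(b,sd(157,510))]))
print('tin top',atz(a,sc(281,190),34),atz(b,sd(340,343),34))
# ring foot: fit projected silhouette? approximate centroid at z=10
print('foot',atz(a,sc(97,265),10),atz(b,sd(363,247),10))
```

```text
hubtop [577.5 172.9 164. ] [573.6 175.6 164. ]
corner sc [515.9 120.   18. ]
corner sc [551.3 322.7  18. ]
corner sc [655.9 301.4  18. ]
corner sc [623.1  98.7  18. ]
corner sd [588.5 111.5  18. ]
corner sd [509.4 127.4  18. ]
corner sd [645.  309.3  18. ]
lens [594.5 -45.1 148. ] [591.5 -42.9 148. ]
ring (array([541.3, -46.8,  66.8]), [1.5, 1.5]) [545.4 -46.3  70. ] [539.5 -44.9  70. ]
button (array([591.5, 272. ,  39. ]), [0.5, 0.5])
tin top [526.   80.6  34. ] [520.9  84.7  34. ]
foot [549.5 -46.5  10. ] [541.3 -50.4  10. ]
```

The crop confirms it: the ring on the brown foot sits at side (197,272) / scene (201,244), and the red one stays untouched. The arm has to swing about 13° clockwise, so I push from its +x side.

play_rows --rows '[[[0.95,-0.9,0],[0,0,-0.54]],[[0.95,-0.9,0],[0,0,-0.54]],[[0.95,-0.9,0],[0,0,-0.54]],[[0.95,-0.9,0],[0,0,-0.54]],[[0.95,-0.9,0],[0,0,-0.54]],[[0.95,-0.9,0],[0,0,-0.54]],[[0.95,-0.9,0],[0,0,-0.54]],[[0.95,-0.9,0],[0,0,-0.54]],[[0.95,-0.9,0],[0,0,-0.54]],[[0.95,-0.9,0],[0,0,-0.54]],[[0.95,-0.9,0],[0,0,-0.54]],[[0.95,-0.9,0],[0,0,-0.54]]]' --hand -1

```text
time: 4.3
tool_pos: [527.7, 166.5, 240.8]
tcp_rot: [3.141, -0.0, 1.874]
contact_force: [-0.1, 1.1, 0.1]
grip_width: 0.5
finger_force: 0.0
```

play_rows --rows '[[[0.95,-0.9,0],[0,0,-0.54]],[[0.95,-0.9,0],[0,0,-0.54]],[[0.95,-0.9,0],[0,0,-0.54]],[[0.95,-0.9,0],[0,0,-0.54]],[[0,0,0],[0,0,0]]]'

```text
time: 4.92
tool_pos: [642.1, 57.1, 239.7]
tcp_rot: [-3.141, 0.0, 1.572]
contact_force: [-0.4, 0.4, 0.1]
grip_width: 0.2
finger_force: 0.0
```

play_rows --rows '[[[0,0,-0.8],[0,0,0]],[[0,0,-0.8],[0,0,0]],[[0,0,-0.8],[0,0,0]],[[0,0,-0.75],[0,0,0]],[[0,0,0],[0,0,0]]]'

```text
time: 5.55
tool_pos: [639.2, 60.2, 144.6]
tcp_rot: [-3.137, -0.0, 1.577]
contact_force: [-0.7, 0.2, 0.3]
grip_width: 0.6
finger_force: 0.0
```

play_rows --rows '[[[-0.2,0,0],[0,0,0]],[[-0.2,0,0],[0,0,0]],[[-0.2,0,0],[0,0,0]],[[-0.15,0,0],[0,0,0]],[[-0.1,0,0],[0,0,0]]]'

```text
time: 6.18
tool_pos: [615.1, 59.4, 146.5]
tcp_rot: [3.141, -0.0, 1.575]
contact_force: [-0.2, -0.6, -0.3]
grip_width: 0.5
finger_force: 0.0
```

play_rows --rows '[[[-0.1,0,0],[0,0,0]],[[-0.1,0,0],[0,0,0]],[[-0.1,0,0],[0,0,0]]]'

```text
time: 6.55
tool_pos: [606.9, 59.2, 146.3]
tcp_rot: [3.14, 0.0, 1.575]
contact_force: [3.5, -1.5, -1.7]
grip_width: 0.6
finger_force: 1.5
```

play_rows --rows '[[[-0.1,0,0],[0,0,0]],[[-0.1,0,0],[0,0,0]],[[-0.1,0,0],[0,0,0]],[[-0.1,0,0],[0,0,0]],[[-0.1,0,0],[0,0,0]],[[0,0,0],[0,0,0]]]'

```text
time: 7.3
tool_pos: [590.9, 59.6, 146.3]
tcp_rot: [-3.141, -0.0, 1.575]
contact_force: [2.0, -1.4, 1.3]
grip_width: 0.6
finger_force: 1.1
```

Run:
```python
from h import *
C={n:capture(n) for n in('scene','side')}
s=C['side']['frame'][140:240,200:300,::-1]; t=C['scene']['frame'][150:250,200:300,::-1]
cv2.imwrite('pics/mid.png',cv2.resize(np.hstack([t,s]),None,fx=4,fy=4,interpolation=cv2.INTER_CUBIC))
for n in C: print(n,[(r['at'],round(r['p'],2),atz(C[n],r['at'],148)) for r in pinpoint('lens_center',n)[:2]],[(r['at'],round(r['p'],2),atz(C[n],r['at'],70)) for r in pinpoint('ring',n)[:3]])
```

```text
scene [] [([199.2, 244.5], 0.66, array([542.2, -42.9,  70. ])), ([203.2, 195.8], 0.59, array([ 535.1, -165.6,   70. ])), ([186.2, 246.4], 0.42, array([500.3, -31.4,  70. ]))]
side [([172.2, 265.4], 0.92, array([556.6, -37.6, 148. ]))] [([193.2, 269.7], 0.74, array([547.9, -55. ,  70. ])), ([170.6, 285.8], 0.68, array([ 533.5, -161.7,   70. ]))]
```

View pics/mid.png

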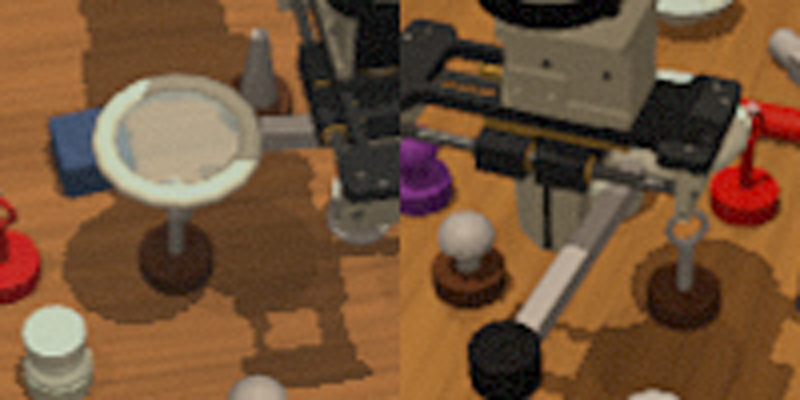

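Run:
```python
from h import *
a=capture('scene')
L=atz(a,(150+141/4-.4,200+178/4-.4),148); R=atz(a,(200.4,243.4),70)
# rim outer ellipse extents predicted for candidate lens centres (torus outer approx: circles r=51 z141..155)
t=np.linspace(0,2*np.pi,90)
print(L,R)
for X in(542,546,550,554,558,562):
    P=np.vstack([np.c_[X+r*np.cos(t),-45+r*np.sin(t),0*t+z] for r,z in((51,148),(48,153),(48,143),(51,151),(51,145))])
    q=proj(a,P); print(X,((q.min(0)-[150,200]+.5)*4-.5).round(),((q.max(0)-[150,200]+.5)*4-.5).round())
```

```text
[561.1 -45.8 148. ] [545.6 -46.2  70. ]
542 [52. 89.] [186. 260.]
546 [56. 90.] [192. 261.]
550 [61. 90.] [197. 262.]
554 [66. 91.] [202. 264.]
558 [70. 92.] [208. 265.]
562 [75. 93.] [213. 266.]
```

Scene: the lens centre is at x≈560 and the ring at x≈543, so about 15 mm remains at the lens, or 8 mm at the finger. I'll push 7 mm, back off and look.

play_rows --rows '[[[-0.1,0,0],[0,0,0]],[[-0.1,0,0],[0,0,0]],[[-0.05,0,0],[0,0,0]],[[0,0,0],[0,0,0]]]'

```text
time: 8.15
tool_pos: [583.6, 59.6, 146.2]
tcp_rot: [-3.141, -0.0, 1.576]
contact_force: [2.6, 1.5, -0.6]
grip_width: 0.7
finger_force: 1.0
```

play_rows --rows '[[[0.3,0,0],[0,0,0]],[[0.6,0,0],[0,0,0]],[[0.9,0,0.9],[0,0,0]],[[0,0.9,0.9],[0,0,0]],[[0,0.9,0.9],[0,0,0]],[[0,0.9,0.9],[0,0,0]],[[0,0.9,0],[0,0,0]],[[0,0.9,0],[0,0,0]],[[0,0.9,0],[0,0,0]],[[0,0.9,0],[0,0,0]],[[0,0,0],[0,0,0]]]'

```text
time: 9.52
tool_pos: [637.4, 250.0, 253.4]
tcp_rot: [-3.14, 0.001, 1.578]
contact_force: [0.4, -0.5, -0.5]
grip_width: 0.7
finger_force: 0.0
```

Run:
```python
from h import *
C={n:capture(n) for n in('scene','side')}
s=C['side']['frame'][140:240,200:300,::-1]; t=C['scene']['frame'][150:250,200:300,::-1]
cv2.imwrite('pics/mid2.png',cv2.resize(np.hstack([t,s]),None,fx=4,fy=4,interpolation=cv2.INTER_CUBIC))
for n in C: print(n,[(r['at'],round(r['p'],2),atz(C[n],r['at'],148)) for r in pinpoint('lens_center',n)[:2]],[(r['at'],round(r['p'],2),atz(C[n],r['at'],70)) for r in pinpoint('ring',n)[:3]])
```

```text
scene [([177.3, 243.1], 0.57, array([537.1, -44.5, 148. ]))] [([203.2, 198.4], 0.81, array([ 536.1, -159.2,   70. ])), ([199.1, 242.7], 0.77, array([541.1, -47.3,  70. ])), ([213.4, 326.1], 0.66, array([619.8, 149.5,  70. ]))]
side [([171.3, 272.4], 0.56, array([541.7, -46.6, 148. ])), ([231.8, 223.1], 0.24, array([578.6, 178.7, 148. ]))] [([196.9, 269.3], 0.85, array([544.7, -40.9,  70. ])), ([170.2, 287.4], 0.68, array([ 529.8, -165. ,   70. ]))]
```

View pics/mid2.png

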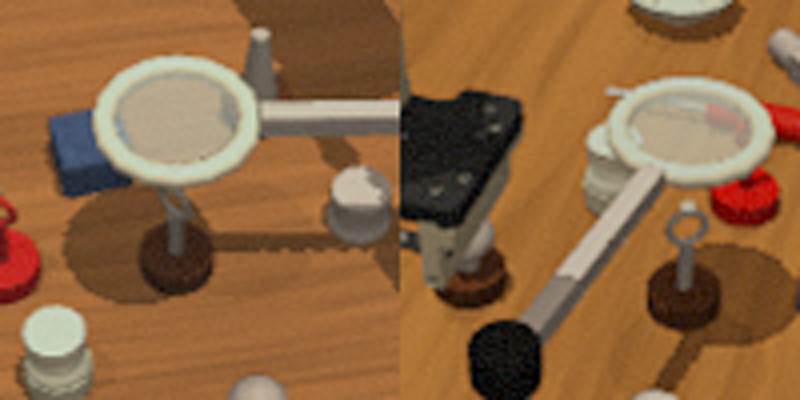

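Run:
```python
from h import *
a,b=capture('scene'),capture('side')
S=lambda x,y:(140+(y+.5)/4-.5,200+(x-400+.5)/4-.5); A=lambda x,y:(150+(y+.5)/4-.5,200+(x+.5)/4-.5)
l=[A(177,121),S(692,131)]; r=[A(176,202),S(687,227)]
print('lens',atz(a,l[0],148),atz(b,l[1],148),tri([ray(a,l[0]),ray(b,l[1])]))
print('ring',atz(b,r[1],70),'earlier scene 545.4,-46.3')
# stand foot/post vertical check
t=np.linspace(0,2*np.pi,90)
for n,c,f in(('scene',a,(150,200,0)),('side',b,(140,200,400))):
  for X in(536,540,544,548):
    P=np.vstack([np.c_[X+25*np.cos(t),-45+25*np.sin(t),0*t+z] for z in(0,20)])
    q=proj(c,P); m=lambda v:((v-[f[0],f[1]]+.5)*4-.5+[0,f[2]]).round()
    Q=np.c_[X+51*np.cos(t),-45+51*np.sin(t),0*t+148]; w=proj(c,Q)
    print(n,X,'foot',m(q.min(0)),m(q.max(0)),'rim',m(w.min(0)),m(w.max(0)),'ring',m(proj(c,[X,-45,70])[0]))
```

```text
lens [545.6 -43.9 148. ] [540.  -42.7 148. ] (array([541.6, -44.4, 145.3]), [1.5, 1.5])
ring [540.3 -44.6  70. ] earlier scene 545.4,-46.3
scene 536 foot [210. 138.] [288. 214.] rim [48. 88.] [175. 258.] ring [191. 175.]
scene 540 foot [214. 138.] [293. 215.] rim [52. 89.] [180. 259.] ring [196. 176.]
scene 544 foot [219. 140.] [298. 216.] rim [57. 90.] [186. 260.] ring [201. 177.]
scene 548 foot [224. 140.] [303. 217.] rim [62. 90.] [191. 262.] ring [206. 178.]
side 536 foot [260. 652.] [335. 729.] rim [ 81. 615.] [184. 784.] ring [228. 694.]
side 540 foot [259. 646.] [333. 723.] rim [ 80. 608.] [182. 778.] ring [227. 688.]
side 544 foot [258. 640.] [332. 717.] rim [ 78. 602.] [181. 772.] ring [226. 682.]
side 548 foot [256. 634.] [330. 711.] rim [ 77. 596.] [180. 765.] ring [224. 676.]
```

Both cameras agree: lens over ring within about 2 mm (scene 545.6 vs 545.4, side 540.0 vs 540.3). Next is the button at about (593, 272, 39).

play_rows --rows '[[[-0.74,0.37,0],[0,0,0]],[[-0.74,0.36,0],[0,0,0]],[[0,0,-0.9],[0,0,0]],[[0,0,-0.9],[0,0,0]],[[0,0,-0.9],[0,0,0]],[[0,0,-0.9],[0,0,0]],[[0,0,-0.9],[0,0,0]],[[0,0,-0.9],[0,0,0]],[[0,0,-0.4],[0,0,0]],[[0,0,0],[0,0,0]]]'

```text
time: 11.18
tool_pos: [593.3, 270.0, 79.8]
tcp_rot: [-3.141, 0.0, 1.575]
contact_force: [0.3, 0.1, 0.4]
grip_width: 0.6
finger_force: 0.0
```

Run:
```python
from h import *
b=capture('side'); a=capture('scene')
o=np.hstack([a['frame'][150:250,320:420,::-1],b['frame'][240:340,150:250,::-1]])
cv2.imwrite('pics/btn.png',cv2.resize(o,None,fx=4,fy=4,interpolation=cv2.INTER_CUBIC))
```

```text
(no output)
```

View pics/btn.png

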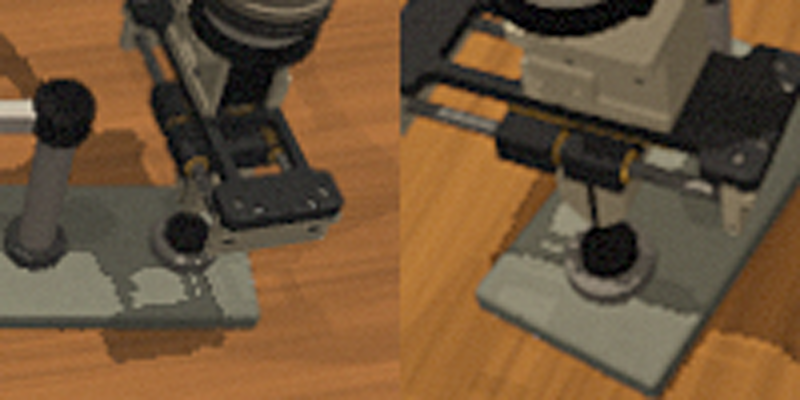

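The picture shows the closed fingertips (side crop ~(595,225)) just above the button (scene crop (187,232), side crop (610,250)), as expected. I'll descend slowly.

play_rows --rows '[[[0,0.07,-0.2],[0,0,0]],[[0,0,-0.2],[0,0,0]],[[0,0,-0.2],[0,0,0]],[[0,0,-0.1],[0,0,0]],[[0,0,0],[0,0,0]]]'

```text
time: 11.9
tool_pos: [593.3, 272.3, 58.8]
tcp_rot: [-3.141, 0.0, 1.575]
contact_force: [0.3, -0.8, -0.2]
grip_width: 0.6
finger_force: 0.0
```

play_rows --rows '[[[0,0,-0.06],[0,0,0]],[[0,0,-0.06],[0,0,0]],[[0,0,0],[0,0,0]]]'

```text
time: 12.28
tool_pos: [593.4, 272.4, 55.5]
tcp_rot: [-3.142, 0.0, 1.575]
contact_force: [0.1, 0.2, -0.2]
grip_width: 0.4
finger_force: 0.0
```

play_rows --rows '[[[0,0,-0.06],[0,0,0]],[[0,0,-0.06],[0,0,0]],[[0,0,0],[0,0,0]]]'

```text
time: 12.65
tool_pos: [593.6, 272.5, 52.2]
tcp_rot: [3.141, -0.0, 1.575]
contact_force: [0.5, 0.6, 3.1]
grip_width: 0.5
finger_force: 1.3
```

play_rows --rows '[[[0,0,-0.06],[0,0,0]],[[0,0,0],[0,0,0]]]'

```text
time: 12.9
tool_pos: [593.6, 272.5, 50.4]
tcp_rot: [3.141, -0.0, 1.575]
contact_force: [-0.4, -0.6, 3.0]
grip_width: 0.4
finger_force: 1.8
```

play_rows --rows '[[[0,0,-0.06],[0,0,0]],[[0,0,0],[0,0,0]]]'

```text
time: 13.15
tool_pos: [593.6, 272.5, 48.6]
tcp_rot: [3.141, -0.0, 1.575]
contact_force: [-0.4, 0.3, 4.0]
grip_width: 0.8
finger_force: 2.3
```

play_rows --rows '[[[0,0,-0.05],[0,0,0]],[[0,0,0],[0,0,0]]]'

```text
time: 13.4
tool_pos: [593.6, 272.5, 48.2]
tcp_rot: [3.141, -0.0, 1.575]
contact_force: [-2.5, -0.5, 11.3]
grip_width: 0.6
finger_force: 5.6
```

Force jumps to 11 N, so the button is bottomed after about 6 mm. I'll release it and retreat.

play_rows --rows '[[[0,0,0],[0,0,0]],[[0,0,0.1],[0,0,0]],[[0,0,0.3],[0,0,0]],[[0,0,0.6],[0,0,0]],[[0,0,0.9],[0,0,0]],[[0,0,0.9],[0,0,0]],[[0,0.4,0.9],[0,0,0]],[[0,0.6,0.9],[0,0,0]],[[0,0.6,0.9],[0,0,0]],[[0,0.6,0.6],[0,0,0]],[[0,0,0],[0,0,0]]]'

```text
time: 14.78
tool_pos: [593.6, 339.6, 232.0]
tcp_rot: [3.138, -0.001, 1.577]
contact_force: [-0.7, -0.2, -0.8]
grip_width: 0.6
finger_force: 0.0
```

Run:
```python
from h import *
C={n:capture(n) for n in('scene','side')}
s=C['side']['frame'][140:240,200:300,::-1]; t=C['scene']['frame'][150:250,200:300,::-1]
cv2.imwrite('pics/end.png',cv2.resize(np.hstack([t,s]),None,fx=4,fy=4,interpolation=cv2.INTER_CUBIC))
```

```text
(no output)
```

View pics/end.png

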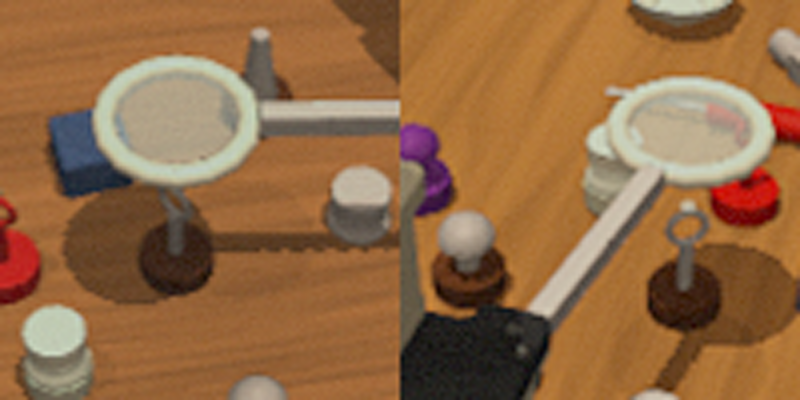

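The lens has not moved (rim centre at scene crop (177,121), side crop (692,131)) and is still over the ring. The stands are where they were and the robot is clear, so I'm handing in.

```bash
python3 -c "
from plant import bot; print(bot.close_job())"
```

```text
the job is handed in; nothing more can be done
None
```

The job is handed in: the lens sits over the ring to within about 2 mm by both cameras, and the button was pressed until it bottomed (about 6 mm, 11 N) and released; the final pictures show the stands near the lens unmoved.

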